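Bring the stock tags of the bin rack up to date

TASK

The red and green flip tags on the bin rack no longer match the stock: each tag must show green if the bin in front of it is full of screws and red if that bin is empty. With a fingertip, gently turn over every tag that is wrong, like a page, until it lies fully home on its other side, and leave the tags that are right as they are. Do not grip, lift or shift anything, neither the bins nor the things lying about.

Things in the scene. Friction and masses are not known exactly. Their poses are not given: they have to be found in the camera images.
- rack: grey sheet-steel bin stand, fixed, on legs: tray 190 x 635 mm (side shelf at the right) whose floor is 91 mm above the bench, four bays 130 mm apart, and a board behind them leaning back 20 degrees; its top edge is 12 mm thick and 241 mm above the bench, only the leaves' tabs stand higher, and the space behind is free. Origin: on the bench under the middle of the bins; x to the rear, y left, z up
- tag_a: tag hinge on the board, white plate 116 x 74 mm; one of four alike, behind the bins in varying order. It belongs to the bin straight in front of it (bin's origin 148 mm from this one). Origin: on the hinge pin, level with the board's top edge; x to the rear, y to the left along the rack, z up. The pin leans back with the board: its direction is (0.343, 0, 0.939) in this frame
- leaf_a (a joint): angle (rad) of the leaf on tag_a: a 4 mm plate, one face red, one green, turning on the pin like a page. 0: lies right of the pin (-y), tag shows red. 1.4: sticks out towards the robot (-x). 2.8: lies left (+y), tag shows green. Both ends rest on stops 10 degrees off the board. As the pin leans back, the leaf falls by its weight (50 g, damped, about 2 s) to the side of 1.4 it is on
- tab_a (a point): middle of leaf_a's tab, the handle by which the leaf is turned: moves with the leaf, 38 mm from the pin, 17 mm above the board's top edge along the pin. The tab spans 23 to 53 mm from the pin, 4 mm thick, and stands 35 mm above the edge, leaning back 20 degrees. A fingertip pointing down can enter behind it, over the board's edge, and draw it to the robot and round; under 1 N moves it
- tag_b: tag hinge on the board, white plate 116 x 74 mm; one of four alike, behind the bins in varying order. It belongs to the bin straight in front of it (bin's origin 148 mm from this one). Origin: on the hinge pin, level with the board's top edge; x to the rear, y to the left along the rack, z up. The pin leans back with the board: its direction is (0.343, 0, 0.939) in this frame
- leaf_b (a joint): angle (rad) of the leaf on tag_b: a 4 mm plate, one face red, one green, turning on the pin like a page. 0: lies right of the pin (-y), tag shows red. 1.4: sticks out towards the robot (-x). 2.8: lies left (+y), tag shows green. Both ends rest on stops 10 degrees off the board. As the pin leans back, the leaf falls by its weight (50 g, damped, about 2 s) to the side of 1.4 it is on
- tab_b (a point): middle of leaf_b's tab, the handle by which the leaf is turned: moves with the leaf, 38 mm from the pin, 17 mm above the board's top edge along the pin. The tab spans 23 to 53 mm from the pin, 4 mm thick, and stands 35 mm above the edge, leaning back 20 degrees. A fingertip pointing down can enter behind it, over the board's edge, and draw it to the robot and round; under 1 N moves it
- tag_c: tag hinge on the board, white plate 116 x 74 mm; one of four alike, behind the bins in varying order. It belongs to the bin straight in front of it (bin's origin 148 mm from this one). Origin: on the hinge pin, level with the board's top edge; x to the rear, y to the left along the rack, z up. The pin leans back with the board: its direction is (0.343, 0, 0.939) in this frame
- leaf_c (a joint): angle (rad) of the leaf on tag_c: a 4 mm plate, one face red, one green, turning on the pin like a page. 0: lies right of the pin (-y), tag shows red. 1.4: sticks out towards the robot (-x). 2.8: lies left (+y), tag shows green. Both ends rest on stops 10 degrees off the board. As the pin leans back, the leaf falls by its weight (50 g, damped, about 2 s) to the side of 1.4 it is on
- tab_c (a point): middle of leaf_c's tab, the handle by which the leaf is turned: moves with the leaf, 38 mm from the pin, 17 mm above the board's top edge along the pin. The tab spans 23 to 53 mm from the pin, 4 mm thick, and stands 35 mm above the edge, leaning back 20 degrees. A fingertip pointing down can enter behind it, over the board's edge, and draw it to the robot and round; under 1 N moves it
- tag_d: tag hinge on the board, white plate 116 x 74 mm; one of four alike, behind the bins in varying order. It belongs to the bin straight in front of it (bin's origin 148 mm from this one). Origin: on the hinge pin, level with the board's top edge; x to the rear, y to the left along the rack, z up. The pin leans back with the board: its direction is (0.343, 0, 0.939) in this frame
- leaf_d (a joint): angle (rad) of the leaf on tag_d: a 4 mm plate, one face red, one green, turning on the pin like a page. 0: lies right of the pin (-y), tag shows red. 1.4: sticks out towards the robot (-x). 2.8: lies left (+y), tag shows green. Both ends rest on stops 10 degrees off the board. As the pin leans back, the leaf falls by its weight (50 g, damped, about 2 s) to the side of 1.4 it is on
- tab_d (a point): middle of leaf_d's tab, the handle by which the leaf is turned: moves with the leaf, 38 mm from the pin, 17 mm above the board's top edge along the pin. The tab spans 23 to 53 mm from the pin, 4 mm thick, and stands 35 mm above the edge, leaning back 20 degrees. A fingertip pointing down can enter behind it, over the board's edge, and draw it to the robot and round; under 1 N moves it
- full_bin_1: red stacking bin, full of bright screws (about 0.9 kg), 158 mm front to back, 108 mm wide, 72 mm high, loose on the tray in one of the four bays. Origin: centre of its underside; its own x points to the rack's left
- full_bin_2: red stacking bin, full of bright screws (about 0.9 kg), 158 mm front to back, 108 mm wide, 72 mm high, loose on the tray in one of the four bays. Origin: centre of its underside; its own x points to the rack's left
- empty_bin_1: red stacking bin of the same shape, empty: its red floor is bare (0.2 kg), 158 mm front to back, 108 mm wide, 72 mm high, loose on the tray in one of the four bays. Origin: centre of its underside; its own x points to the rack's left
- empty_bin_2: red stacking bin of the same shape, empty: its red floor is bare (0.2 kg), 158 mm front to back, 108 mm wide, 72 mm high, loose on the tray in one of the four bays. Origin: centre of its underside; its own x points to the rack's left
- tape_measure: yellow tape measure 78x34x64 mm, loose bystander; origin: centre of the underside
- marker: white marker with blue ends 19x141x19 mm, lying on the side shelf of the rack, loose bystander; origin: centre of the underside
- dropper_bottle: amber dropper bottle 33 mm across, 102 mm high, standing on the side shelf of the rack, loose bystander; origin: centre of the underside
- sanding_block: brown sanding block 64x112x34 mm, loose bystander; origin: centre of the underside
- stain_tin: blue and white stain tin 75 mm across, 100 mm high, loose bystander; origin: centre of the underside
- glue_tube: blue tube 51x181x34 mm, lying, loose bystander; origin: centre of the underside

How it is judged:
By the outcome, as a careful person would: the job done as asked, in the order asked, and still so for the second after the job is handed in, with the robot touching nothing.
It also fails if it takes over 72 s, if anything falls off the work surface, if the arm or the gripper's body presses on something with over 40 N, if the wrist force passes 120 N, or if a joint passes its speed limit or range.

ROBOT

A 6-joint arm with a two-finger parallel gripper is mounted at the origin on the work surface; the furniture and walls round the work are solid. World frame = base frame: x ahead of the robot, y to its left, z up, the work surface at z = 0. Lengths are in m, angles in degrees, forces in N, time in s.
With the tool pointing down it reaches from about 0.3 to 0.75 m from the base axis. Payload 8.5 kg.
Tool frame: the origin (TCP) lies midway between the tips of the shut fingers; the grasp point (between the pads) lies 19 mm behind it (env.tcp_to_grasp is the z of the grasp point in the tool frame, in m); z points along the fingers, y is the line along which they close (so a half turn about z gives the same grasp; the last joint's range is limited). The gripper opens to 85 mm and grips with 20 to 120 N. Pads are 22 mm wide; open, the fingers measure 114 mm over their backs; the gripper's body (76 mm by 85 mm) begins 54 mm behind the grasp point. The pads swing forward as they close: fully open they stand 13 mm farther back than shut.
Start: joints at [-89.57, 21.807, 74.336, -0, 83.858, -12.336], TCP at [0.122, -0.536, 0.199] pointing down, gripper open.
Joint ranges: [-178.18, 178.18], [-50.72, 133.34], [12.68, 142.11], [-81.47, 261.47], [9.98, 163.14], [-165.26, 165.26]. Speed limits (degrees/s): [136.94, 136.94, 180, 180, 180, 180].

INTERFACE

Orientations are given as a 3x3 rotation matrix whose columns are the frame's x, y, z axes.
In Python, from rig import env, imaging, job, models gives the robot as it stands. The module is installed in compiled form; this text tells all that it offers.
- The arm moves only by the tool jog_arm, never from a script. Its argument "plan" is text: rows parted by semicolons, each of 7 numbers parted by spaces: the turn, a rotation vector about the tool's x, y, z in degrees, then the shift along the tool's x, y, z in cm, then the closure in counts, from 0 (fully open) to 255 (shut). In form: rx ry rz x y z claw; .... A call has 1 to 10 rows; each row shifts and turns the commanded pose from where the row before left it, along the tool's axes as they then stand; what a row does not reach is not made up. A row lasts 1/12 s, in which the tool goes at most 41.7 mm and 7.16 degrees, less where a joint would pass 70% of its speed; a pose out of reach is approached as far as the arm can. A call with a gripper value outside its range is refused whole. The fingers move at their own pace and stop on an object; "grip_force" is the grip in N (left out, the last holds). Time passes only in rows, so rows that do not move let the fingers close. It gives the time, the measured TCP pose, the force, the opening and the grip force at its end, in the units of the state.
- env.observe(): the state, without advancing time (a new reading comes with each control period).
- imaging.get_image(name): name is "scene" or "top" or "wrist"; returns a dict with "pixels" (384x512x3 uint8, red, green, blue), "depth" (384x512 float32, m along the optical axis (not along the pixel's ray), 0 where there is no reading), "fov_y" (degrees; the focal length in pixels is half the picture's height over the tangent of half this angle, whatever the lens; pixels are square), "cx", "cy" (the principal point, pixels), "world_from_camera" (4x4, takes a point from camera to world coordinates). Camera axes: x right, y down, z forward; pixel columns grow to the right and rows downward; lengths in m; the calibration is good to about 2 mm. A picture is of the moment at which its call begins.
- job.close_job(): hands the job in; it is judged then, once.
Trained networks look in the newest picture that a camera, given by its name, has taken for a name from the list of things; names that differ only in an ending like _2 or _b are one class to them, and where a whole thing is asked for, a point or a joint stands for the part that bears it (a point fixed in the world has none). Each returns a list of dicts, best first, with "confidence" (0 to 1); they miss things now and then, are a little off and sometimes report something else, mostly with a low value. They report only what shows in the picture. A call takes as long as a camera call.
- models.outline_of(camera, query): "region" (384x512 bool, what is visible of it) and "bbox" ([centre column, centre row, width, height] in pixels, round what is visible of it).
- models.tip_of(camera, query): "at" ([column, row] in pixels: a listed point, or the origin of a listed thing).
The state is a dict: "time_s": time; "q": joint angles; "qvel": joint speeds; "joint_efforts": joint torques, N m; "position": TCP position; "tool_rot": TCP orientation; "ft_force": force on the tool from outside, world axes, zero at the start; "wrist_torque": the same for the moment, N m; "grip_width": finger opening in m; "gripper_force": force on a finger pad.
Only numpy, scipy, OpenCV 4.12 (cv2) and the standard library are available. Lean on these libraries where they do the work, as an engineer would, in place of code of your own. Each camera call takes 0.05 s, during which the arm holds its last target. There are 200 camera calls.

## Working session

There is one attempt and no reset: what is moved stays moved. The work goes in short steps, Python scripts to look and compute and a tool call to move; the robot and the scene stay as the last step left them, time stands still between calls to the robot, and variables do not carry over. Pictures are saved under pics/ and viewed, at most 10 in all, crops included, and the job is handed in when it is done.

Besides the shell and the picture viewer there is one more tool, called after ">>>" in YAML: its name, and indented under it one key for each argument. jog_arm: Moves the arm, as the interface text tells. Its arguments: {"type":"object","properties":{"plan":{"type":"string"},"grip_force":{"type":"number"}},"required":["plan"]}

```bash
mkdir -p pics; cat > h.py <<'E'
import numpy as np, cv2
from rig import env, imaging, job, models
def cam(n): return imaging.get_image(n)
def world(im,u,v,d=None):
    f=im["pixels"].shape[0]/2/np.tan(np.radians(im["fov_y"])/2)
    if d is None: d=im["depth"][int(round(v)),int(round(u))]
    p=np.array([(u-im["cx"])/f*d,(v-im["cy"])/f*d,d,1]); return (im["world_from_camera"]@p)[:3]
def save(im,n): cv2.imwrite("pics/"+n,im["pixels"][:,:,::-1])
E
python3 - <<'E'
from h import *
s=cam("scene");t=cam("top")
p=np.vstack if 0 else np.hstack
a=np.hstack([s["pixels"],t["pixels"]])
cv2.imwrite("pics/a.png",cv2.resize(a,(800,300),interpolation=cv2.INTER_AREA)[:,:,::-1]); save(t,"t.png"); save(s,"s.png")
for n,im in (("scene",s),("top",t)):
  print(n,np.round(im["world_from_camera"],3).tolist())
  for q in ("tag_a","tab_a","full_bin_1","empty_bin_1"):
    for r in models.tip_of(n,q): print(q,round(r["confidence"],2),np.round(r["at"]),np.round(world(im,*r["at"]),3))
o=env.observe();print(o["time_s"],o["position"],o["tool_rot"],o["grip_width"])
E
```

```text
scene [[0.822, -0.416, 0.389, -0.07], [-0.569, -0.606, 0.555, -0.982], [0.005, -0.678, -0.735, 1.301], [0.0, 0.0, 0.0, 1.0]]
tag_a 0.89 [243. 141.] [0.592 0.032 0.238]
tag_a 0.83 [223. 120.] [0.605 0.2   0.221]
tag_a 0.65 [280. 179.] [ 0.73  -0.037  0.005]
tag_a 0.6 [261. 158.] [ 0.596 -0.076  0.232]
tag_a 0.19 [208. 183.] [ 0.41  -0.001  0.146]
tab_a 0.79 [286. 188.] [ 0.568 -0.264  0.257]
tab_a 0.72 [254. 153.] [ 0.581 -0.053  0.248]
tab_a 0.72 [250. 142.] [ 0.589 -0.016  0.27 ]
tab_a 0.61 [234. 121.] [0.601 0.11  0.277]
tab_a 0.55 [261. 246.] [ 0.423 -0.325  0.113]
tab_a 0.48 [273. 303.] [ 0.353 -0.494  0.048]
full_bin_1 0.96 [198. 162.] [0.436 0.123 0.142]
full_bin_1 0.85 [211. 183.] [ 0.422 -0.002  0.137]
full_bin_1 0.57 [308. 291.] [ 0.479 -0.516  0.033]
empty_bin_1 0.93 [224. 206.] [ 0.397 -0.132  0.152]
empty_bin_1 0.65 [246. 227.] [ 0.405 -0.262  0.163]
top [[-0.023, -0.984, 0.177, 0.283], [-1.0, 0.022, -0.012, -0.127], [0.008, -0.177, -0.984, 1.384], [0.0, 0.0, 0.0, 1.0]]
tag_a 0.84 [279. 164.] [ 0.58  -0.225  0.24 ]
tag_a 0.81 [243. 165.] [ 0.582 -0.103  0.226]
tag_a 0.8 [203. 163.] [0.586 0.031 0.241]
tag_a 0.62 [338. 232.] [ 0.358 -0.457  0.048]
tag_a 0.55 [163. 160.] [0.599 0.165 0.241]
tab_a 0.78 [211. 163.] [0.585 0.004 0.249]
tab_a 0.72 [226. 162.] [ 0.584 -0.047  0.26 ]
tab_a 0.53 [172. 159.] [0.597 0.131 0.264]
tab_a 0.47 [292. 162.] [ 0.573 -0.263  0.278]
full_bin_1 0.96 [202. 210.] [0.442 0.048 0.13 ]
empty_bin_1 0.74 [237. 216.] [ 0.423 -0.077  0.096]
empty_bin_1 0.73 [272. 212.] [ 0.433 -0.205  0.099]
empty_bin_1 0.62 [289. 164.] [ 0.573 -0.257  0.264]
0.5 [ 0.1215433  -0.53637323  0.19910921] [[ 9.75277966e-01  2.20981647e-01  7.17460929e-06]
 [ 2.20981646e-01 -9.75277965e-01  5.22136175e-05]
 [ 1.85354895e-05 -4.93373337e-05 -9.99999999e-01]] 0.08535477364934932
```

View pics/t.png

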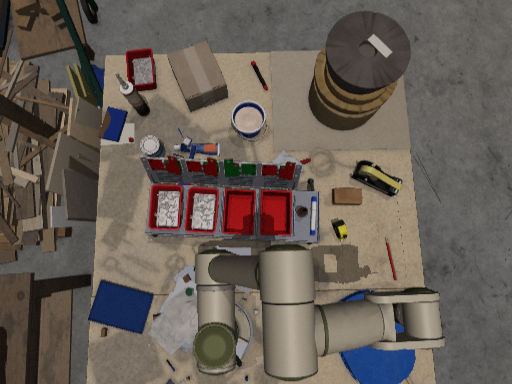

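View pics/s.png

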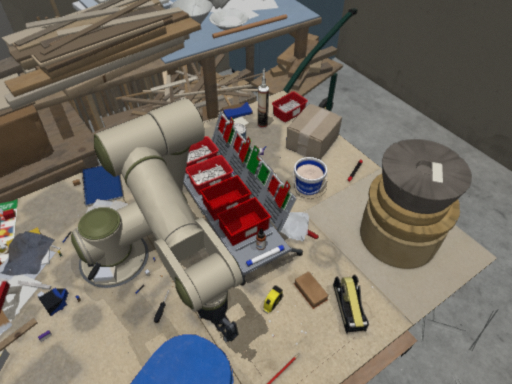

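The top view shows the rack at columns 145-320, with the left two bins (168,208 and 203,210) full and the right two (240,212 and 275,212) empty. I'll zoom in on the tags.

```bash
python3 - <<'E'
import cv2,numpy as np
t=cv2.imread("pics/t.png")[145:250,135:330]; s=cv2.imread("pics/s.png")[95:225,190:310]
a=cv2.resize(t,(800,430),interpolation=cv2.INTER_CUBIC); cv2.imwrite("pics/tc.png",a)
cv2.imwrite("pics/sc.png",cv2.resize(s,(540,585),interpolation=cv2.INTER_CUBIC))
E
```

```text
(no output)
```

View pics/tc.png

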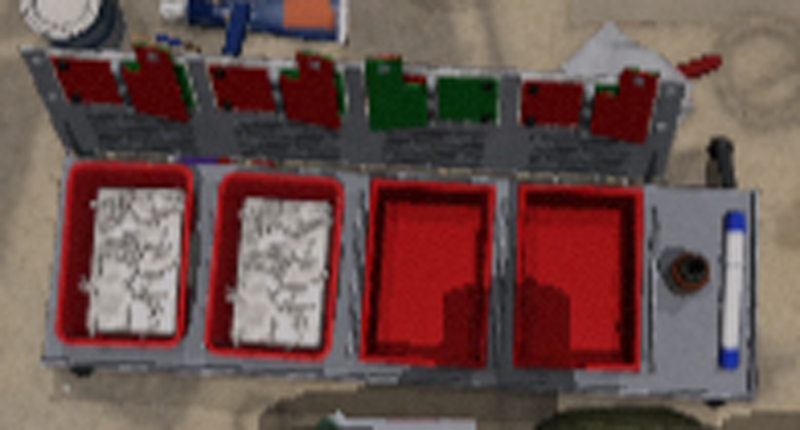

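View pics/sc.png

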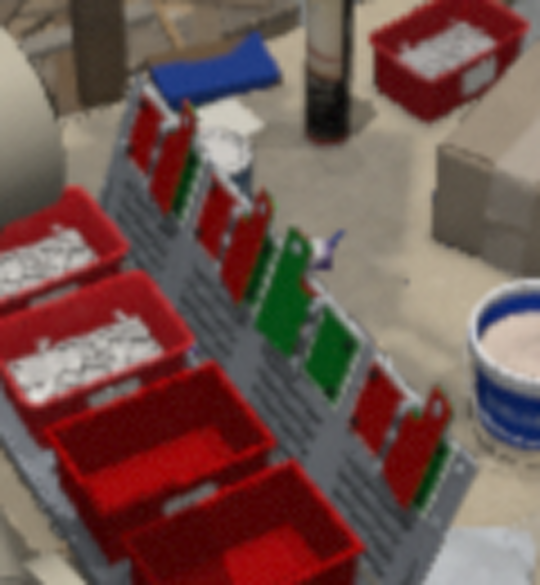

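Both crops agree:
- The two left tags (top view, about 140,80 and 305,85 in the crop) show red with full bins, so both are wrong.
- The third tag (about 400,95) shows green with an empty bin, so it is wrong.
- The fourth tag shows red with an empty bin, so it is right.

Next I'll fit the rack pose.

```bash
python3 - <<'E'
from h import *
from scipy.optimize import least_squares
def ray(im,u,v,z):
    a=world(im,u,v,1.); o=im["world_from_camera"][:3,3]; return o+(a-o)*(z-o[2])/(a[2]-o[2])
P=[]
# rack pose (x,y of leaf pin row), yaw
def tagpts(x,y,ps):
    R=np.array([[np.cos(ps),-np.sin(ps)],[np.sin(ps),np.cos(ps)]]); out={}
    for i,k in enumerate((1.5,.5,-.5,-1.5)):
        out["tag",i]=np.array([x,y])+R@[0,.13*k]
        sg=1 if i==2 else -1
        out["tab",i]=np.array([x,y])+R@[.0058-.0062,.13*k+sg*.0374]
    return out
obs=[]
for n in("top","scene"):
  for rep in range(3):
    im=cam(n)
    for q,z in(("tag",.241),("tab",.257-.0022*-1)):
      for r in models.tip_of(n,q+"_a"):
        if r["confidence"]>.4: obs.append((n,q,ray(im,*r["at"],z)))
x=np.array([.585,-.03,.05])
for it in range(8):
    m=tagpts(*x); use=[]
    for n,q,p in obs:
        i=min(range(4),key=lambda i:np.hypot(*(m[q,i]-p[:2])))
        if np.hypot(*(m[q,i]-p[:2]))<.035-.002*it: use.append((n,q,i,p))
    x=least_squares(lambda x:np.concatenate([tagpts(*x)[q,i]-p[:2] for n,q,i,p in use]),x,loss="soft_l1",f_scale=.004).x
print(x[:2],np.degrees(x[2]),len(use),len(obs))
m=tagpts(*x)
for n,q,i,p in use: print(n,q,i,np.round((p[:2]-m[q,i])*1000,1))
for k in m: print(k,m[k].round(4))
# board edge via depth in top: points 0.232<z<0.246
im=cam("top"); v,u=np.mgrid[140:200,135:320]; d=im["depth"][140:200,135:320]
f=192/np.tan(np.radians(im["fov_y"])/2)
W=np.stack([(u-im["cx"])/f*d,(v-im["cy"])/f*d,d,np.ones_like(d)],-1)@im["world_from_camera"].T
s=(abs(W[...,2]-.236)<.007)&(W[...,0]>.5)&(W[...,0]<.66)
print(s.sum(),np.polyfit(W[s][:,1],W[s][:,0],1),W[s][:,1].min(),W[s][:,1].max(),np.degrees(np.arctan(np.polyfit(W[s][:,1],W[s][:,0],1)[0])))
s=W[...,2]>.25; 
for y0 in(.13,0,-.05,-.26):
  k=s&(abs(W[...,1]-y0)<.03)&(W[...,2]<.3); print(y0,k.sum(),np.round(W[k][:,:3].mean(0),3) if k.any() else 0)
E
```

```text
[ 0.58513437 -0.02969205] -3.5557447836230236 46 53
top tag 2 [ 1.  -3.6]
top tag 0 [7.6 3.3]
top tag 1 [-3.7  3.6]
top tag 3 [4.8 5.8]
top tab 2 [8.8 8.4]
top tab 3 [ 1.4 -7.1]
top tab 0 [-3.8 -0.6]
top tab 1 [-14.8  -1. ]
top tag 1 [-6.8  7.6]
top tag 2 [-5.3 -7.6]
top tag 3 [-2.2  2.3]
top tag 0 [2.4 4.9]
top tab 1 [-10.6   7.6]
top tab 0 [4.3 7.8]
top tab 2 [5.2 1.8]
top tab 3 [-3.9  3.4]
top tag 1 [-6.3 -1.1]
top tag 2 [-0.8 -9. ]
top tag 3 [4.8 5.1]
top tag 0 [11.  -1.7]
top tab 3 [ 1.1 -3.5]
top tab 2 [-0.  13.7]
top tab 1 [-2.5  2.3]
top tab 0 [7.3 4.6]
scene tag 1 [ 5. -5.]
scene tag 2 [4.5 6.1]
scene tag 3 [ 0.8 -0.6]
scene tag 0 [-3.3 -2.3]
scene tab 0 [-1.  -9.9]
scene tab 2 [-2.4  1.1]
scene tab 3 [-2.1 -9.3]
scene tab 1 [ 0.4 -5.5]
scene tag 0 [-12.5  -4.3]
scene tag 2 [1.  9.8]
scene tag 1 [-5.   2.5]
scene tag 3 [7.3 6.9]
scene tab 2 [-3. -1.]
scene tab 3 [-1.8 -2.4]
scene tab 0 [  6.1 -14. ]
scene tab 1 [-0.8 -3.3]
scene tag 2 [5.4 5.5]
scene tag 0 [-7.9  2.4]
scene tag 1 [ 9.3 -7.3]
scene tab 1 [ 4.1 -6. ]
scene tab 3 [ -7.1 -11.9]
scene tab 0 [ 0.  -8.4]
('tag', 0) [0.5972 0.1649]
('tab', 0) [0.5945 0.1276]
('tag', 1) [0.5892 0.0352]
('tab', 1) [ 0.5864 -0.0021]
('tag', 2) [ 0.5811 -0.0946]
('tab', 2) [ 0.583  -0.0572]
('tag', 3) [ 0.573  -0.2243]
('tab', 3) [ 0.5703 -0.2616]
630 [0.07427969 0.59073267] -0.30304736445312896 0.24389594206410783 4.248111376375432
0.13 56 [0.598 0.128 0.266]
0 56 [ 0.589 -0.001  0.267]
-0.05 57 [ 0.585 -0.055  0.267]
-0.26 56 [ 0.571 -0.26   0.268]
```

>>> jog_arm:
  plan: "0 0 5.5 0 0 -4 255;0 0 5.5 0 0 -4 255;0 0 5.6 0 0 -4 255;0 0 0 0 0 -4 255;0 0 0 2.3 -2.55 0 255;0 0 0 2.3 -2.55 0 255;0 0 0 2.3 -2.55 0 255;0 0 0 2.3 -2.55 0 255;0 0 0 2.3 -2.55 0 255;0 0 0 2.3 -2.55 0 255"
  grip_force: 20

```text
time_s: 2.28
position: [0.2703, -0.3916, 0.3592]
tool_rot: [[0.998, -0.067, 0.0], [-0.067, -0.998, -0.0], [0.0, 0.0, -1.0]]
ft_force: [0.6, -0.8, -0.1]
grip_width: 0.0003
gripper_force: 0.0
```

>>> jog_arm:
  plan: "0 0 0 2.3 -2.55 0 255;0 0 0 2.3 -2.55 0 255;0 0 0 2.3 -2.55 0 255;0 0 0 2.3 -2.55 0 255;0 0 0 2.3 -2.55 0 255;0 0 0 2.3 -2.55 0 255;0 0 0 2.3 -2.55 0 255;0 0 0 2.3 -2.55 0 255;0 0 0 2.3 -2.55 0 255;0 0 0 2.3 -2.55 0 255"

```text
time_s: 3.12
position: [0.517, -0.1524, 0.3592]
tool_rot: [[0.998, -0.067, 0.0], [-0.067, -0.998, -0.0], [0.0, 0.0, -1.0]]
ft_force: [-0.0, -0.4, 0.1]
grip_width: 0.0002
gripper_force: 0.0
```

>>> jog_arm:
  plan: "0 0 0 2.3 -2.55 0 255;0 0 0 2.3 -2.55 0 255;0 0 0 2.3 -2.55 0 255;0 0 0 2.3 -2.55 0 255;0 0 0 0 0 0 255"

```text
time_s: 3.53
position: [0.6173, -0.0543, 0.3573]
tool_rot: [[0.998, -0.062, -0.002], [-0.062, -0.998, 0.002], [-0.002, -0.002, -1.0]]
ft_force: [0.0, -0.6, -0.3]
grip_width: 0.0002
gripper_force: 0.0
```

```bash
python3 - <<'E'
from h import *
im=cam("wrist"); save(im,"w1.png")
for q in("tag_a","tab_a"):
  for r in models.tip_of("wrist",q): print(q,round(r["confidence"],2),np.round(r["at"]),np.round(world(im,*r["at"]),4))
d=im["depth"]; v,u=np.mgrid[0:384,0:512]; f=192/np.tan(np.radians(im["fov_y"])/2)
W=np.stack([(u-im["cx"])/f*d,(v-im["cy"])/f*d,d,np.ones_like(d)],-1)@im["world_from_camera"].T
for y0 in(-.26,-.055,0,.128):
  k=(d>0)&(W[...,2]>.252)&(W[...,2]<.28)&(abs(W[...,1]-y0)<.03)&(W[...,0]>.53)&(W[...,0]<.64)
  if k.any(): P=W[k][:,:3];print(y0,k.sum(),P.mean(0).round(4),np.percentile(P,[2,98],axis=0).round(4).tolist())
print(env.observe()["position"])
E
```

```text
tag_a 0.91 [298. 210.] [ 0.5775 -0.0918  0.2392]
tag_a 0.75 [163. 211.] [0.5848 0.0402 0.2387]
tag_a 0.67 [ 27. 203.] [0.5855 0.2111 0.1859]
tag_a 0.57 [436. 210.] [ 0.5692 -0.2256  0.2382]
tab_a 0.96 [488. 215.] [ 0.5771 -0.249   0.2753]
tab_a 0.75 [ 53. 212.] [0.6023 0.1215 0.2755]
tab_a 0.66 [262. 215.] [ 0.5884 -0.0566  0.2747]
tab_a 0.56 [199. 214.] [ 0.5941 -0.0029  0.2775]
-0.26 305 [ 0.572  -0.2539  0.2694] [[0.5627, -0.27, 0.2527], [0.5778, -0.2445, 0.2773]]
-0.055 184 [ 0.5884 -0.0553  0.275 ] [[0.5843, -0.0693, 0.2652], [0.5911, -0.0417, 0.2778]]
0 216 [ 0.5919 -0.0016  0.2735] [[0.5833, -0.0147, 0.2559], [0.5969, 0.0131, 0.2778]]
0.128 338 [0.6    0.1259 0.2702] [[0.5905, 0.1144, 0.2528], [0.6062, 0.1423, 0.2774]]
[ 0.61456348 -0.05828983  0.35886815]
```

View pics/w1.png

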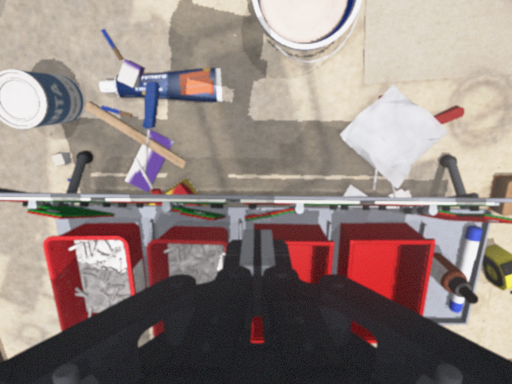

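The wrist view shows the board's edge at row 203, with the tab tops just behind it (about 262,212 and 199,212) at z ≈ 0.277, as expected. The finger is behind the third tag's tab, so I'll descend.

>>> jog_arm:
  plan: "0 0 0 0 0 3.5 255;0 0 0 0 0 3.5 255;0 0 0 0 0 2.2 255;0 0 0 0 0 1.0 255;0 0 0 0 0 0.4 255;0 0 0 0 0 0 255;0 0 0 -0.6 0 0 255;0 0 0 -0.6 0 0 255;0 0 0 -0.6 0 0 255;0 0 0 0 0 0 255"

```text
time_s: 4.52
position: [0.5957, -0.057, 0.2544]
tool_rot: [[0.998, -0.067, 0.001], [-0.067, -0.998, -0.001], [0.001, 0.0, -1.0]]
ft_force: [-0.8, -0.3, -1.1]
grip_width: -0.0001
gripper_force: 0.0
```

>>> jog_arm:
  plan: "0 0 0 -0.6 0 0 255;0 0 0 -0.6 0 0 255;0 0 0 -0.6 0 0 255;0 0 0 -0.6 0 0 255;0 0 0 -0.5 0.4 0 255;0 0 0 -0.5 0.4 0 255;0 0 0 -0.5 0.4 0 255;0 0 0 -0.5 0.4 0 255;0 0 0 -0.5 0.4 0 255;0 0 0 0 0 0 255"

```text
time_s: 5.35
position: [0.5456, -0.0746, 0.2533]
tool_rot: [[0.998, -0.068, -0.0], [-0.068, -0.998, -0.0], [-0.0, 0.0, -1.0]]
ft_force: [-0.3, 0.2, -0.3]
grip_width: -0.0002
gripper_force: 0.0
```

>>> jog_arm:
  plan: "0 0 0 -0.2 0.5 0 255;0 0 0 -0.2 0.5 0 255;0 0 0 -0.1 0.5 0 255;0 0 0 0 0.5 0 255;0 0 0 0.1 0.5 0 255;0 0 0 0.2 0.5 0 255;0 0 0 0.2 0.5 0 255;0 0 0 0.2 0.5 0 255;0 0 0 0 0 0 255;0 0 0 0 0 0 255"

```text
time_s: 6.18
position: [0.5459, -0.1141, 0.2529]
tool_rot: [[0.998, -0.067, -0.0], [-0.067, -0.998, 0.0], [-0.0, -0.0, -1.0]]
ft_force: [0.5, 0.6, -0.1]
grip_width: -0.0002
gripper_force: 0.0
```

```bash
python3 - <<'E'
from h import *
t=cam("top");print(env.observe()["ft_force"],env.observe()["position"])
w=cam("wrist")
a=cv2.resize(t["pixels"][145:225,135:330],(640,263)); b=cv2.resize(w["pixels"][170:310],(640,175))
s=cam("scene"); c=cv2.resize(s["pixels"][95:235,190:310],(140,163))
cv2.imwrite("pics/b.png",np.vstack([a,b])[:,:,::-1])
E
```

```text
[1.16061467 0.42706922 0.10083894] [ 0.54576303 -0.11378543  0.25302704]
```

View pics/b.png

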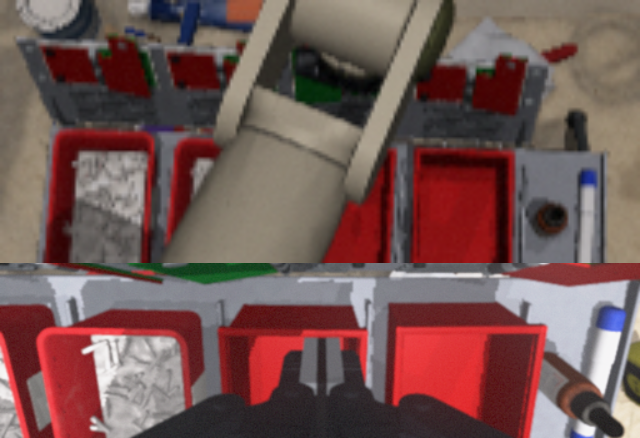

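>>> jog_arm:
  plan: "0 0 0 -1 0 0 255;0 0 0 -1 0 0 255;0 0 0 0 0 -3.3 255;0 0 0 0 0 -3.3 255;0 0 0 0 0 -3.3 255;0 0 0 2.2 -2.9 0 255;0 0 0 2.2 -2.9 0 255;0 0 0 2.2 -2.9 0 255;0 0 0 2.2 -2.9 0 255;0 0 0 0 0 0 255"

```text
time_s: 7.17
position: [0.6237, 0.0021, 0.3503]
tool_rot: [[0.998, -0.062, -0.002], [-0.062, -0.998, 0.002], [-0.002, -0.002, -1.0]]
ft_force: [-0.5, 0.2, -0.2]
grip_width: 0.0002
gripper_force: 0.0
```

```bash
cat > chk.py <<'E'
from h import *
w=cam("wrist");o=env.observe();print(o["time_s"],o["position"])
W=w; d=W["depth"]; v,u=np.mgrid[0:384,0:512]; f=192/np.tan(np.radians(W["fov_y"])/2)
P=(np.stack([(u-W["cx"])/f*d,(v-W["cy"])/f*d,d,np.ones_like(d)],-1)@W["world_from_camera"].T)[...,:3]
k=(d>0)&(P[...,2]>.25)&(P[...,2]<.285)&(P[...,0]>.5)&(P[...,0]<.64)
n,l,st,c=cv2.connectedComponentsWithStats(k.astype(np.uint8))
for i in range(1,n):
  if st[i,4]>40: Q=P[l==i];print(st[i,4],Q.mean(0).round(4),Q.min(0).round(3),Q.max(0).round(3))
E
python3 chk.py
```

```text
7.2167 [ 6.22512608e-01 -6.44233460e-05  3.50686268e-01]
319 [0.6002 0.1263 0.2705] [0.588 0.114 0.25 ] [0.607 0.143 0.278]
199 [ 5.924e-01 -4.000e-04  2.746e-01] [ 0.585 -0.015  0.25 ] [0.597 0.014 0.278]
254 [ 0.5876 -0.0537  0.2723] [ 0.577 -0.07   0.25 ] [ 0.592 -0.04   0.278]
```

The third tab is still at y = -0.054, so the finger slid past its end and the leaf fell back. I'll use a tighter path nearer the pin, starting with the second tag, where the arm already is.

>>> jog_arm:
  plan: "0 0 0 0 0 3.5 255;0 0 0 0 0 3.5 255;0 0 0 0 0 1.8 255;0 0 0 0 0 0.9 255;0 0 0 0 0 0 255;0 0 0 -0.6 0 0 255;0 0 0 -0.6 0 0 255;0 0 0 -0.6 0 0 255;0 0 0 -0.6 0 0 255;0 0 0 -0.6 0 0 255"

```text
time_s: 8.05
position: [0.5908, -0.0006, 0.256]
tool_rot: [[0.998, -0.067, 0.001], [-0.067, -0.998, -0.0], [0.001, 0.0, -1.0]]
ft_force: [-0.8, -0.5, 0.5]
grip_width: -0.0
gripper_force: 0.0
```

>>> jog_arm:
  plan: "0 0 0 -0.4 0 0 255;0 0 0 -0.4 0 0 255;0 0 0 -0.6 -0.45 0 255;0 0 0 -0.6 -0.45 0 255;0 0 0 -0.3 -0.5 0 255;0 0 0 -0.3 -0.5 0 255;0 0 0 -0.3 -0.5 0 255;0 0 0 -0.3 -0.5 0 255;0 0 0 -0.3 -0.5 0 255;0 0 0 0 0 0 255"

```text
time_s: 8.88
position: [0.5584, 0.0367, 0.2552]
tool_rot: [[0.998, -0.066, -0.0], [-0.066, -0.998, 0.0], [-0.0, -0.0, -1.0]]
ft_force: [-0.1, -0.1, 1.0]
grip_width: -0.0001
gripper_force: 0.0
```

>>> jog_arm:
  plan: "0 0 0 -0.35 -0.5 0 255;0 0 0 -0.35 -0.5 0 255;0 0 0 0 -0.5 0 255;0 0 0 0 -0.5 0 255;0 0 0 0 -0.3 0 255;0 0 0 0 0 0 255;0 0 0 0 0 0 255;0 0 0 0 0 0 255"

```text
time_s: 9.55
position: [0.5534, 0.0589, 0.2551]
tool_rot: [[0.998, -0.067, -0.0], [-0.067, -0.998, -0.0], [-0.0, 0.0, -1.0]]
ft_force: [-0.5, -0.5, -0.4]
grip_width: -0.0
gripper_force: 0.0
```

```bash
python3 chk.py
```

```text
9.6 [0.55338333 0.05888201 0.25508121]
865 [0.5991 0.1267 0.2714] [0.587 0.114 0.25 ] [0.607 0.144 0.279]
1178 [0.5892 0.001  0.2693] [ 0.578 -0.015  0.25 ] [0.597 0.015 0.279]
805 [ 0.5858 -0.0496  0.2713] [ 0.575 -0.069  0.25 ] [ 0.591 -0.039  0.279]
```

The second tag's tab also reads unmoved. I'll repeat the pull and look midway through it.

>>> jog_arm:
  plan: "0 0 0 0 0 -2.5 255;0 0 0 0 0 -2.5 255;0 0 0 2.43 1.8 0 255;0 0 0 2.43 1.8 0 255;0 0 0 2.43 1.8 0 255;0 0 0 0 0 0 255;0 0 0 0 0 2.7 255;0 0 0 0 0 2.5 255;0 0 0 0 0 0 255;0 0 0 -1 0 0 255"

```text
time_s: 10.43
position: [0.6126, 0.0008, 0.252]
tool_rot: [[0.998, -0.067, -0.003], [-0.067, -0.998, 0.001], [-0.003, -0.0, -1.0]]
ft_force: [-0.2, 1.2, 0.6]
grip_width: -0.0001
gripper_force: 0.0
```

>>> jog_arm:
  plan: "0 0 0 -0.6 0 0 255;0 0 0 -0.6 0 0 255;0 0 0 -0.6 0 0 255;0 0 0 -0.5 0 0 255;0 0 0 0 0 0 255"

```text
time_s: 10.85
position: [0.5888, 0.0027, 0.2539]
tool_rot: [[0.998, -0.067, 0.001], [-0.067, -0.998, -0.0], [0.001, 0.0, -1.0]]
ft_force: [-0.8, -0.9, -0.4]
grip_width: -0.0004
gripper_force: 0.0
```

```bash
python3 chk.py; python3 - <<'E'
from h import *
w=cam("wrist"); s=cam("scene")
a=cv2.resize(w["pixels"][150:340,100:420],(800,475))
cv2.imwrite("pics/w2.png",a[:,:,::-1])
E
```

```text
10.9 [0.58923555 0.0025844  0.25373063]
899 [0.5988 0.1236 0.2682] [0.588 0.114 0.25 ] [0.605 0.143 0.279]
458 [ 0.5925 -0.0008  0.274 ] [ 0.584 -0.015  0.25 ] [0.598 0.014 0.278]
756 [ 0.5872 -0.0534  0.2711] [ 0.577 -0.07   0.25 ] [ 0.592 -0.04   0.279]
```

View pics/w2.png

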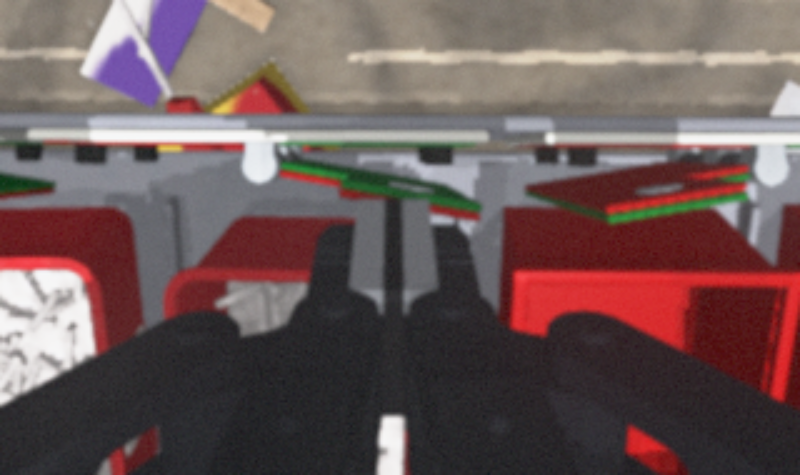

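The crop shows the tips ending at about (390,195), on the robot side of the green-backed tab or overlapping it. I'll check the finger geometry in the depth image.

```bash
python3 - <<'E'
from h import *
w=cam("wrist"); print(w["world_from_camera"].round(3).tolist(), env.observe()["position"])
for r in range(200,345,6):
  print(r,[ (w["pixels"][r,c].tolist(), world(w,c,r).round(3).tolist()) for c in (246,256,266)])
E
```

```text
[[-0.067, -0.958, -0.278, 0.659], [-0.998, 0.064, 0.018, -0.002], [0.0, 0.279, -0.96, 0.428], [0.0, 0.0, 0.0, 1.0]] [0.58969896 0.00245787 0.25316576]
200 [([120, 123, 127], [0.597, 0.009, 0.237]), ([117, 117, 125], [0.597, 0.003, 0.238]), ([119, 121, 126], [0.597, -0.003, 0.239])]
206 [([186, 189, 182], [0.594, 0.009, 0.239]), ([181, 183, 178], [0.593, 0.003, 0.239]), ([180, 182, 176], [0.593, -0.003, 0.238])]
212 [([140, 143, 152], [0.535, 0.019, 0.09]), ([141, 141, 152], [0.534, 0.008, 0.09]), ([125, 127, 133], [0.534, -0.004, 0.092])]
218 [([79, 90, 87], [0.565, 0.013, 0.187]), ([114, 115, 124], [0.527, 0.008, 0.091]), ([164, 166, 178], [0.526, -0.003, 0.09])]
224 [([28, 69, 38], [0.596, 0.008, 0.275]), ([80, 89, 86], [0.593, 0.003, 0.269]), ([46, 67, 49], [0.58, -0.002, 0.236])]
230 [([104, 97, 99], [0.601, 0.007, 0.293]), ([36, 42, 36], [0.599, 0.003, 0.291]), ([95, 102, 101], [0.599, -0.002, 0.29])]
236 [([103, 103, 110], [0.6, 0.007, 0.298]), ([44, 44, 44], [0.6, 0.003, 0.298]), ([105, 108, 112], [0.599, -0.002, 0.298])]
242 [([105, 107, 111], [0.6, 0.007, 0.304]), ([43, 39, 
[... 1452 characters left out ...]
07, 0.334]), ([37, 38, 43], [0.579, 0.004, 0.324]), ([44, 45, 48], [0.588, -0.0, 0.336])]
320 [([44, 43, 46], [0.585, 0.007, 0.335]), ([241, 240, 239], [0.419, 0.015, 0.124]), ([44, 43, 45], [0.585, 0.0, 0.335])]
326 [([44, 44, 45], [0.583, 0.007, 0.335]), ([245, 244, 243], [0.41, 0.016, 0.124]), ([37, 41, 46], [0.582, 0.0, 0.334])]
332 [([40, 39, 44], [0.581, 0.007, 0.336]), ([240, 238, 238], [0.403, 0.016, 0.125]), ([41, 41, 44], [0.581, 0.0, 0.336])]
338 [([41, 41, 39], [0.581, 0.007, 0.338]), ([241, 239, 239], [0.394, 0.017, 0.124]), ([39, 37, 44], [0.581, 0.0, 0.339])]
344 [([40, 40, 43], [0.598, 0.005, 0.36]), ([74, 75, 75], [0.598, 0.003, 0.361]), ([38, 40, 43], [0.598, -0.0, 0.361])]
```

The depth data is clear. The visible finger ends about 34 mm above the reported TCP height, so it passed over the tabs. I'll go back behind the tab, lower by that amount, and test for contact gently.

>>> jog_arm:
  plan: "0 0 0 0 0 -2.5 255;0 0 0 1.7 0 0 255;0 0 0 1.7 0 0 255;0 0 0 0 0 0 255;0 0 0 0 0 2.5 255;0 0 0 0 0 2 255;0 0 0 0 0 1 255;0 0 0 0 0 0 255"

```text
time_s: 11.72
position: [0.6223, 0.0004, 0.2207]
tool_rot: [[0.998, -0.067, -0.005], [-0.067, -0.998, 0.001], [-0.005, -0.001, -1.0]]
ft_force: [-1.0, 0.6, -0.4]
grip_width: -0.0001
gripper_force: 0.0
```

```bash
cat > tip.py <<'E'
from h import *
w=cam("wrist"); o=env.observe(); p,R=o["position"],o["tool_rot"]; print(o["time_s"],p,o["ft_force"])
for c in (240,246,256,266,272):
  print(c,[(r,(np.array(R).T@(world(w,c,r)-p)*1000).round().tolist()) for r in range(180,250,6)])
E
python3 tip.py
```

```text
11.7667 [6.23002637e-01 2.94404923e-04 2.22643258e-01] [-1.34983365  0.05884822  0.11798007]
240 [(180, [-35.0, -22.0, 224.0]), (186, [-44.0, -22.0, 225.0]), (192, [-51.0, -22.0, 223.0]), (198, [-59.0, -22.0, 224.0]), (204, [-68.0, -23.0, 224.0]), (210, [-76.0, -23.0, 224.0]), (216, [-85.0, -23.0, 224.0]), (222, [-92.0, -23.0, 222.0]), (228, [-102.0, -23.0, 224.0]), (234, [-110.0, -23.0, 223.0]), (240, [5.0, -8.0, -37.0]), (246, [5.0, -8.0, -44.0])]
246 [(180, [-35.0, -14.0, 223.0]), (186, [-43.0, -14.0, 222.0]), (192, [-51.0, -15.0, 223.0]), (198, [-59.0, -15.0, 224.0]), (204, [-68.0, -15.0, 224.0]), (210, [-76.0, -15.0, 224.0]), (216, [-84.0, -15.0, 222.0]), (222, [-93.0, -15.0, 223.0]), (228, [-102.0, -15.0, 224.0]), (234, [9.0, -5.0, -40.0]), (240, [9.0, -5.0, -46.0]), (246, [10.0, -5.0, -53.0])]
256 [(180, [-35.0, -2.0, 223.0]), (186, [-43.0, -2.0, 224.0]), (192, [-51.0, -2.0, 223.0]), (198, [-59.0, -2.0, 223.0]), (204, [-68.0, -2.0, 225.0]), (210, [-76.0, -2.0, 223.0]), (216, [-84.0, -2.0, 223.0]), (222, [-93.0, -2.0, 224.0]), (228, [-101.0, -2.0, 223.0]), (234, [9.0, -1.0, -40.0]), (240, [9.0, -1.0, -46.0]), (246, [10.0, -1.0, -53.0])]
266 [(180, [-36.0, 11.0, 225.0]), (186, [-43.0, 11.0, 223.0]), (192, [-52.0, 11.0, 224.0]), (198, [-59.0, 11.0, 223.0]), (204, [-68.0, 11.0, 224.0]), (210, [-76.0, 12.0, 225.0]), (216, [-85.0, 12.0, 224.0]), (222, [-93.0, 12.0, 224.0]), (228, [-101.0, 12.0, 223.0]), (234, [9.0, 4.0, -39.0]), (240, [9.0, 3.0, -46.0]), (246, [10.0, 3.0, -53.0])]
272 [(180, [-35.0, 19.0, 223.0]), (186, [-43.0, 19.0, 223.0]), (192, [-51.0, 19.0, 224.0]), (198, [-60.0, 19.0, 224.0]), (204, [-68.0, 19.0, 223.0]), (210, [-76.0, 19.0, 224.0]), (216, [-84.0, 19.0, 222.0]), (222, [-93.0, 20.0, 224.0]), (228, [-101.0, 20.0, 223.0]), (234, [-110.0, 20.0, 224.0]), (240, [6.0, 6.0, -38.0]), (246, [10.0, 6.0, -53.0])]
```

The finger ends about 36 mm above the TCP, with half-width of about 8 mm, so its real tip is now at z ≈ 0.258. I'll pull gently.

>>> jog_arm:
  plan: "0 0 0 -0.5 0 0 255;0 0 0 -0.5 0 0 255;0 0 0 -0.5 0 0 255;0 0 0 0 0 0 255"

```text
time_s: 12.1
position: [0.6078, 0.0014, 0.2243]
tool_rot: [[0.998, -0.067, 0.002], [-0.067, -0.998, -0.0], [0.002, 0.0, -1.0]]
ft_force: [0.6, -0.8, -1.2]
grip_width: 0.0003
gripper_force: 0.1
```

>>> jog_arm:
  plan: "0 0 0 -0.3 0 0 255;0 0 0 -0.3 0 0 255;0 0 0 -0.3 0 0 255;0 0 0 0 0 0 255"

```text
time_s: 12.43
position: [0.599, 0.0019, 0.2233]
tool_rot: [[0.998, -0.067, -0.0], [-0.067, -0.998, 0.0], [-0.0, -0.0, -1.0]]
ft_force: [0.7, 0.0, 0.2]
grip_width: -0.0002
gripper_force: 0.1
```

```bash
python3 chk.py; python3 -c "
from h import *
print(env.observe()['ft_force'])"
```

```text
12.4833 [0.59924131 0.00186313 0.22321683]
1557 [0.607  0.0019 0.2738] [ 0.603 -0.011  0.259] [0.61  0.016 0.285]
664 [0.5951 0.1185 0.2612] [0.588 0.114 0.25 ] [0.6   0.134 0.276]
1485 [ 0.5871 -0.0546  0.2686] [ 0.577 -0.07   0.25 ] [ 0.592 -0.04   0.278]
[ 0.60735293 -0.73929542 -0.27723826]
```

Confirmed: the fingertip's rear face bottoms out at z = 0.259 with TCP at 0.223. I'll lower 5 mm and run the turn.

>>> jog_arm:
  plan: "0 0 0 0 0 0.5 255;0 0 0 -0.5 0 0 255;0 0 0 -0.5 0 0 255;0 0 0 -0.5 0 0 255;0 0 0 -0.6 -0.45 0 255;0 0 0 -0.6 -0.45 0 255;0 0 0 -0.3 -0.5 0 255;0 0 0 -0.3 -0.5 0 255;0 0 0 0 0 0 255"

```text
time_s: 13.23
position: [0.5674, 0.0243, 0.2184]
tool_rot: [[0.998, -0.066, 0.0], [-0.066, -0.998, 0.0], [0.0, -0.0, -1.0]]
ft_force: [0.2, -0.0, -0.0]
grip_width: -0.0001
gripper_force: 0.0
```

```bash
python3 chk.py; python3 - <<'E'
from h import *
w=cam("wrist")
cv2.imwrite("pics/w3.png",cv2.resize(w["pixels"][150:340,100:420],(800,475))[:,:,::-1])
E
```

```text
13.2833 [0.56761121 0.02373086 0.21831776]
899 [0.5968 0.1188 0.2668] [0.588 0.114 0.25 ] [0.602 0.143 0.279]
1380 [ 0.5869 -0.0521  0.2712] [ 0.576 -0.071  0.25 ] [ 0.591 -0.04   0.279]
2184 [0.5754 0.027  0.2721] [0.568 0.011 0.25 ] [0.58  0.043 0.285]
```

View pics/w3.png

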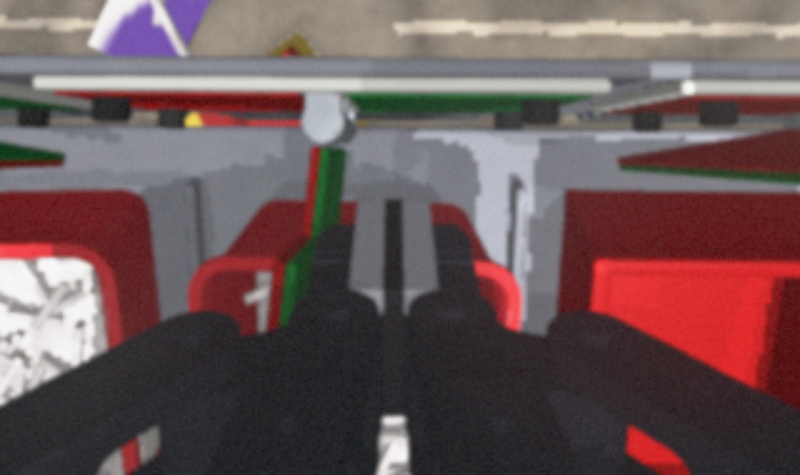

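The leaf now stands out from the pin (crop 325,120) to about (290,310), pushed by the finger to roughly 85°. I'll continue round.

>>> jog_arm:
  plan: "0 0 0 -0.3 -0.5 0 255;0 0 0 -0.3 -0.5 0 255;0 0 0 -0.3 -0.5 0 255;0 0 0 -0.35 -0.5 0 255;0 0 0 -0.35 -0.5 0 255;0 0 0 0 -0.6 0 255;0 0 0 0 -0.6 0 255;0 0 0 0 0 0 255;0 0 0 0 0 0 255;0 0 0 0 0 0 255"

```text
time_s: 14.17
position: [0.5545, 0.0609, 0.2181]
tool_rot: [[0.998, -0.067, -0.0], [-0.067, -0.998, -0.0], [-0.0, 0.0, -1.0]]
ft_force: [-0.5, -1.1, -0.2]
grip_width: 0.0
gripper_force: 0.0
```

```bash
python3 chk.py
```

```text
14.2167 [0.55443038 0.06083442 0.21805435]
1185 [0.5999 0.1255 0.273 ] [0.588 0.114 0.25 ] [0.607 0.144 0.279]
389 [ 0.5817 -0.0409  0.2613] [ 0.576 -0.055  0.25 ] [ 0.587 -0.039  0.272]
1044 [0.5848 0.0703 0.2785] [0.568 0.057 0.25 ] [0.593 0.084 0.285]
1839 [0.5626 0.0609 0.2707] [0.559 0.048 0.253] [0.565 0.075 0.285]
```

The second leaf's tab is now at y = 0.070 and falling home. Next is the first tag.

>>> jog_arm:
  plan: "0 0 0 -1 0 0 255;0 0 0 0 0 -3 255;0 0 0 0 0 -3 255;0 0 0 2 -1.8 0 255;0 0 0 2 -1.8 0 255;0 0 0 2 -1.8 0 255;0 0 0 2 -1.8 0 255;0 0 0 0 0 0 255;0 0 0 0 0 3 255;0 0 0 0 0 2 255"

```text
time_s: 15.05
position: [0.6291, 0.128, 0.2266]
tool_rot: [[0.998, -0.067, -0.0], [-0.067, -0.998, -0.0], [-0.0, 0.0, -1.0]]
ft_force: [-0.0, 0.6, -0.8]
grip_width: 0.0001
gripper_force: 0.0
```

```bash
python3 chk.py
```

```text
15.1 [0.62741676 0.12780741 0.22223938]
1297 [0.6371 0.1281 0.2753] [0.633 0.115 0.262] [0.64  0.142 0.285]
110 [0.5966 0.0619 0.2627] [0.592 0.06  0.251] [0.602 0.064 0.277]
```

>>> jog_arm:
  plan: "0 0 0 0 0 0.7 255;0 0 0 -0.6 0 0 255;0 0 0 -0.6 0 0 255;0 0 0 -0.6 0 0 255;0 0 0 -0.6 0 0 255;0 0 0 -0.5 0 0 255;0 0 0 -0.5 0 0 255;0 0 0 -0.6 -0.5 0 255;0 0 0 -0.6 -0.5 0 255;0 0 0 -0.3 -0.5 0 255"

```text
time_s: 15.93
position: [0.5803, 0.1471, 0.2213]
tool_rot: [[0.998, -0.067, -0.0], [-0.067, -0.998, 0.0], [-0.0, -0.0, -1.0]]
ft_force: [-0.0, 0.4, 0.4]
grip_width: -0.0001
gripper_force: 0.1
```

>>> jog_arm:
  plan: "0 0 0 -0.3 -0.5 0 255;0 0 0 -0.3 -0.5 0 255;0 0 0 -0.3 -0.5 0 255;0 0 0 -0.3 -0.5 0 255;0 0 0 -0.35 -0.5 0 255;0 0 0 -0.35 -0.5 0 255;0 0 0 0 -0.6 0 255;0 0 0 0 -0.6 0 255;0 0 0 0 0 0 255;0 0 0 0 0 0 255"

```text
time_s: 16.77
position: [0.5651, 0.1899, 0.221]
tool_rot: [[0.998, -0.066, -0.0], [-0.066, -0.998, -0.0], [-0.0, 0.0, -1.0]]
ft_force: [0.1, 0.3, -0.0]
grip_width: -0.0
gripper_force: 0.0
```

```bash
python3 chk.py
```

```text
16.8167 [0.5650775  0.18960236 0.22100049]
450 [0.592  0.0887 0.2635] [0.585 0.071 0.25 ] [0.598 0.091 0.276]
923 [0.5918 0.1983 0.2802] [0.573 0.185 0.25 ] [0.601 0.212 0.285]
1699 [0.5731 0.1899 0.2726] [0.569 0.176 0.256] [0.576 0.204 0.285]
```

>>> jog_arm:
  plan: "0 0 0 -1 0 0 255;0 0 0 0 0 -3.5 255;0 0 0 0 0 -3.5 255;0 0 0 1.1 3.5 0 255;0 0 0 1.1 3.5 0 255;0 0 0 1.1 3.5 0 255;0 0 0 1.1 3.5 0 255;0 0 0 1.1 3.5 0 255;0 0 0 1.1 3.5 0 255;0 0 0 1.2 3.5 0 255"

```text
time_s: 17.65
position: [0.6164, -0.0616, 0.2913]
tool_rot: [[0.998, -0.067, 0.0], [-0.067, -0.998, -0.0], [0.0, 0.0, -1.0]]
ft_force: [-0.2, -0.4, 0.4]
grip_width: -0.0002
gripper_force: 0.0
```

>>> jog_arm:
  plan: "0 0 0 0 0 0 255;0 0 0 0 0 3 255;0 0 0 0 0 3 255;0 0 0 0 0 1.1 255;0 0 0 0 0 0 255"

```text
time_s: 18.07
position: [0.6152, -0.0593, 0.2169]
tool_rot: [[0.998, -0.067, -0.006], [-0.067, -0.998, 0.002], [-0.006, -0.001, -1.0]]
ft_force: [-0.0, -0.1, -0.2]
grip_width: 0.0
gripper_force: 0.0
```

```bash
python3 chk.py
```

```text
18.1167 [ 0.61600969 -0.05946524  0.21924839]
1885 [ 0.6237 -0.0595  0.2699] [ 0.62  -0.073  0.252] [ 0.627 -0.046  0.285]
348 [0.5938 0.0613 0.2586] [0.588 0.058 0.25 ] [0.599 0.074 0.269]
159 [ 0.5889 -0.057   0.2741] [ 0.586 -0.059  0.268] [ 0.591 -0.055  0.277]
```

>>> jog_arm:
  plan: "0 0 0 -0.6 0 0 255;0 0 0 -0.6 0 0 255;0 0 0 -0.6 0 0 255;0 0 0 -0.6 0 0 255;0 0 0 -0.6 0 0 255;0 0 0 -0.5 0 0 255;0 0 0 -0.6 0.45 0 255;0 0 0 -0.6 0.45 0 255;0 0 0 -0.3 0.5 0 255;0 0 0 -0.3 0.5 0 255"

```text
time_s: 18.95
position: [0.5618, -0.0755, 0.2202]
tool_rot: [[0.998, -0.067, -0.0], [-0.067, -0.998, -0.0], [-0.0, 0.0, -1.0]]
ft_force: [0.6, 1.0, 0.2]
grip_width: 0.0004
gripper_force: 0.1
```

>>> jog_arm:
  plan: "0 0 0 -0.3 0.5 0 255;0 0 0 -0.3 0.5 0 255;0 0 0 -0.3 0.5 0 255;0 0 0 -0.35 0.5 0 255;0 0 0 -0.35 0.5 0 255;0 0 0 0 0.6 0 255;0 0 0 0 0.6 0 255;0 0 0 0 0 0 255;0 0 0 0 0 0 255;0 0 0 0 0 0 255"

```text
time_s: 19.78
position: [0.5439, -0.1106, 0.2201]
tool_rot: [[0.998, -0.067, -0.0], [-0.067, -0.998, 0.0], [-0.0, -0.0, -1.0]]
ft_force: [0.3, 0.3, -0.1]
grip_width: 0.0003
gripper_force: 0.0
```

```bash
python3 chk.py
```

```text
19.8333 [ 0.54393129 -0.11051611  0.22008017]
1007 [ 0.5705 -0.1244  0.2785] [ 0.552 -0.137  0.25 ] [ 0.581 -0.111  0.284]
1740 [ 0.552  -0.1106  0.2719] [ 0.548 -0.124  0.255] [ 0.555 -0.097  0.285]
```

All three have turned. I'll retreat clear of the rack and check that they are fully home.

>>> jog_arm:
  plan: "0 0 0 -1 0 0 255;0 0 0 0 0 -4 255;0 0 0 0 0 -4 255;0 0 0 0 0 -4 255;0 0 0 -1 3 0 255;0 0 0 -1 3 0 255;0 0 0 -1 3 0 255;0 0 0 -1 3 0 255;0 0 0 -1 3 0 255;0 0 0 -1 3 0 255"

```text
time_s: 20.67
position: [0.4613, -0.2866, 0.3402]
tool_rot: [[0.998, -0.066, 0.0], [-0.066, -0.998, -0.0], [0.0, 0.0, -1.0]]
ft_force: [-0.2, 0.8, 0.7]
grip_width: 0.0001
gripper_force: 0.0
```

>>> jog_arm:
  plan: "0 0 0 -2 3 0 255;0 0 0 -2 3 0 255;0 0 0 -2 3 0 255;0 0 0 -2 3 0 255;0 0 0 0 0 0 255;0 0 0 0 0 0 255;0 0 0 0 0 0 255;0 0 0 0 0 0 255;0 0 0 0 0 0 255;0 0 0 0 0 0 255"

```text
time_s: 21.5
position: [0.3748, -0.3992, 0.3403]
tool_rot: [[0.998, -0.065, 0.0], [-0.065, -0.998, -0.0], [0.0, 0.0, -1.0]]
ft_force: [1.2, 0.5, 0.1]
grip_width: 0.0001
gripper_force: 0.0
```

>>> jog_arm:
  plan: "0 0 0 0 0 0 255;0 0 0 0 0 0 255;0 0 0 0 0 0 255;0 0 0 0 0 0 255;0 0 0 0 0 0 255;0 0 0 0 0 0 255;0 0 0 0 0 0 255;0 0 0 0 0 0 255;0 0 0 0 0 0 255;0 0 0 0 0 0 255"

```text
time_s: 22.33
position: [0.3741, -0.4, 0.3401]
tool_rot: [[0.998, -0.067, -0.0], [-0.067, -0.998, -0.0], [-0.0, 0.0, -1.0]]
ft_force: [-0.0, -0.4, 0.3]
grip_width: 0.0002
gripper_force: 0.0
```

```bash
python3 - <<'E'
from h import *
t=cam("top"); s=cam("scene")
d=t["depth"]; v,u=np.mgrid[0:384,0:512]; f=192/np.tan(np.radians(t["fov_y"])/2)
P=(np.stack([(u-t["cx"])/f*d,(v-t["cy"])/f*d,d,np.ones_like(d)],-1)@t["world_from_camera"].T)[...,:3]
k=(P[...,2]>.25)&(P[...,2]<.3)&(P[...,0]>.52)&(P[...,0]<.64)
n,l,st,c=cv2.connectedComponentsWithStats(k.astype(np.uint8))
for i in range(1,n):
  if st[i,4]>15: print(st[i,4],P[l==i].mean(0).round(4))
a=cv2.resize(t["pixels"][145:250,135:330],(640,345)); b=cv2.resize(s["pixels"][95:225,190:370],(640,255))
b=cv2.resize(s["pixels"][100:220,190:490],(640,255))
cv2.imwrite("pics/f.png",np.vstack([a,b])[:,:,::-1])
E
```

```text
62 [0.6037 0.2025 0.2663]
58 [0.5946 0.0733 0.2666]
56 [ 0.5798 -0.1308  0.267 ]
58 [ 0.5704 -0.2601  0.2668]
```

View pics/f.png

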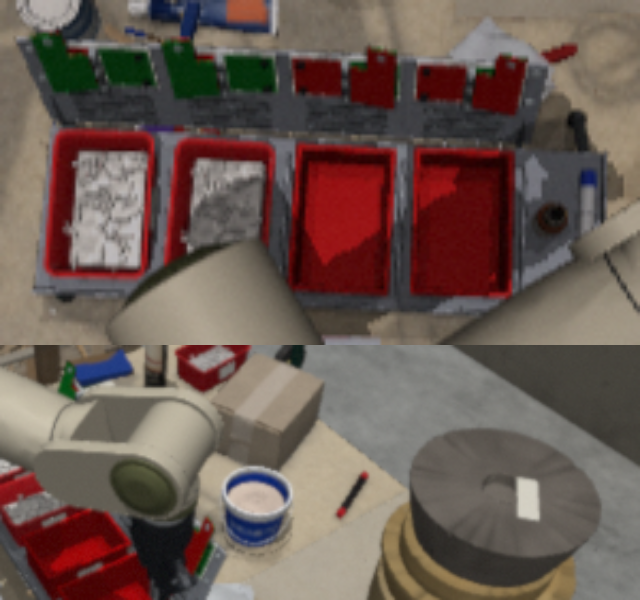

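The top view shows green at both full bins and red at both empty ones. Every tab rests in line with the board, and the bins and other objects have not moved.

```bash
python3 -c "
from rig import job
print(job.close_job())"
```

```text
the job is handed in; nothing more can be done
None
```

I turned over the three wrong tags: the two behind the full bins now show green and the third now shows red. The fourth was already right and I left it alone. All lie fully home, and the job is handed in.

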